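# Snap in a lens mount and proof-pull it

### The job

Take the lens mount with the snap stem out of its wooden parking block and press it into the socket of the spring tester until it snaps fully home, pressing with no more than 20 newtons. Then prove that the snap holds: pull the mount straight up with a steady 10 newtons beyond its own weight for two seconds (keep under 14 newtons), ease the pull off, and leave the mount seated in the socket and let go of it. Leave everything else on the table where it stands.

Things in the scene. Friction and masses are not known exactly. Their poses are not given: they have to be found in the camera images.
- snap_mount: loose lens mount, 0.3 kg, 73 mm tall: black lens cube (29x29 mm, 29 tall) on an upright steel stem. Origin: tip of the stem; z up; x, y square to the cube's sides. Heights from the tip: cone, diameter 8 to 18 mm (0-8), lip 18 (8-13), groove 10 (13-19), shank 18 (19-30), flange 30 (30-34), neck 16 (34-44), cube (44-73). It starts upright in the wooden block, flange on the block's top
- cube_middle (a point): the middle of the lens cube of the mount, 58 mm above the stem's tip: the height to grip it, across two opposite side faces (29 mm)
- shoulder (a point): centre of the underside of the mount's flange, 30 mm above the stem's tip; lies on the socket's mouth when fully home
- rest: wooden parking block fixed to the table, 60x60 mm, 36 mm tall, with an upright through hole of diameter 25 mm in the middle; origin at the centre of its underside. Lift the mount 30 mm or more to clear it
- tester: spring tester bolted down: black base 80 (x) by 110 mm (y), 12 mm thick, two steel guide columns 36 mm either side of the middle along y, tops 61 mm above the table, a small upright scale up to 56 mm, and an aluminium carriage 44 (x) by 90 (y) by 24 mm riding on the columns with the socket in its middle. Origin: centre of the base's underside, z up
- socket_mouth (a point): centre of the socket's mouth in the carriage's top face, 58 mm above the table unloaded, straight above the tester's origin. The carriage rides on springs and moves with the load: 1 mm for each 5 N, at most 4 mm up, 6 mm down. The socket is an upright through hole, diameter 21 mm, slightly chamfered; fully home, the mount's flange lies on the mouth
- jaws (a point): point on the socket's axis 14 mm below the mouth, where two spring jaws reach into the hole from the tester's front and rear. Pushing the stem past them takes some 3 to 10 N; then they snap into its groove, however the stem is turned. A snapped stem has about 1 mm of play upward and then holds any pull asked here; one not snapped comes straight out
- spare_cube: bystander: plain black lens cube 25 mm without a stem, standing on the table, origin at the centre of its underside
- steel_post: bystander: short upright steel post, diameter 19 mm, 36 mm tall, origin at its underside
- spacer: bystander: upright stack of three pale rings, diameter 16 mm, 29 mm tall, origin at its underside
- tape: bystander: roll of black tape lying flat, diameter 64 mm, 19 mm tall, origin at the centre of its underside
- bottle: bystander: small brown bottle with a white cap, diameter 22 mm, 44 mm tall, origin at its underside
- black_holder: bystander: black upright post holder with a side screw, 36x24 mm, 50 mm tall, origin at its underside
Mind the look-alikes: they are no part of the job. What is shaped like the snap_mount but blue or red is not meant.

How it is judged:
By the outcome, as a careful person would: the job done as asked, in the order asked, and still so for the second after the job is handed in, with the robot touching nothing.
It also fails if it takes over 70 s, if anything falls off the work surface, if the arm or the gripper's body presses on something with over 40 N, if the wrist force passes 120 N, or if a joint passes its speed limit or range.

### The arm

A 7-joint arm with a two-finger parallel gripper is mounted at the origin on a cart in front of the work surface, level with it; the furniture and walls round the work are solid. World frame = base frame: x ahead of the robot, y to its left, z up, the work surface at z = 0. Lengths are in m, angles in rad, forces in N, time in s.
With the tool pointing down it reaches from about 0.425 to 0.875 m from the base axis. Payload 8.4 kg.
Tool frame: the origin (TCP) lies between the finger pads; the fingertips stand 8 mm ahead of it and the grasp point (between the pads) lies 11 mm behind it; z points along the fingers, y is the line along which they close (so a half turn about z gives the same grasp; the last joint's range is limited). The gripper opens to 85 mm and grips with 20 to 120 N. Pads are 22 mm wide; open, the fingers measure 114 mm over their backs; the gripper's body (76 mm by 85 mm) begins 54 mm behind the grasp point. The pads swing forward as they close: fully open they stand 13 mm farther back than shut.
Start: joints at [-0.099, 0.333, 0.04, 1.465, -0.013, 1.343, -0.059], TCP at [0.65, -0, 0.202] pointing down, gripper open.
Joint ranges: [-2.58, 2.58], [-0.38, 2.09], [-1.3, 1.39], [0.25, 2.4], [-1.5, 4.64], [0.08, 2.09], [-2.65, 2.65]. Speed limits (rad/s): [2.22, 2.22, 2.79, 2.79, 3.14, 3.14, 3.14].

### API

Orientations are given as a unit quaternion [x, y, z, w].
In Python, from station import bot, grab_frame gives the robot as it stands.
- The arm moves only by the tool apply_moves, never from a script. Its argument "targets" is a list of rows, each a list of 3 entries, a list of its own where there are three numbers: the shift along the tool's x, y, z as a fraction of full scale, then the turn about the tool's z as a fraction of full scale, then the closure, from 0 (fully open) to 1 (shut). A call has 1 to 5 rows; each row shifts and turns the commanded pose from where the row before left it, along the tool's axes as they then stand; what a row does not reach is not made up. Full scale, the value 1, is 20 cm for a shift and 90 degrees for a turn. A row lasts 1/12 s, in which the tool goes at most 41.7 mm and 7.16 degrees, less where a joint would pass 70% of its speed; a pose out of reach is approached as far as the arm can. A call with a number of a shift or a turn outside -1 to 1 is refused whole. A call with a gripper value outside its range is refused whole. The fingers move at their own pace and stop on an object; the grip force is fixed at half the most. Time passes only in rows, so rows that do not move let the fingers close. It gives the time, the measured TCP pose, the force, the opening and the grip force at its end, in the units of the state.
- bot.observe(): the state, without advancing time (a new reading comes with each control period).
- grab_frame(name): name is "scene" or "side" or "wrist"; returns a dict with "frame" (420x560x3 uint8, red, green, blue), "intrinsics" (3x3 intrinsics, pixels), "R" (3x3) and "t" (3): a world point X has camera coordinates R X + t. Camera axes: x right, y down, z forward; pixel columns grow to the right and rows downward; lengths in m; the calibration is good to about 2 mm. A picture is of the moment at which its call begins. There is no depth.
- bot.job_done(): hands the job in; it is judged then, once.
The state is a dict: "time": time; "joints": joint angles; "qd": joint speeds; "effort": joint torques, N m; "position": TCP position; "tool_rot": TCP orientation; "force": force on the tool from outside, world axes, zero at the start; "wrist_torque": the same for the moment, N m; "grip_width": opening from 0.0 (shut) to 1.0 (fully open); "gripper_force": force on a finger pad.
Only numpy, scipy, OpenCV 4.12 (cv2) and the standard library are available. Lean on these libraries where they do the work, as an engineer would, in place of code of your own. Each camera call takes 0.05 s, during which the arm holds its last target. There are 200 camera calls.

## Working session

There is one attempt and no reset: what is moved stays moved. The work goes in short steps, Python scripts to look and compute and a tool call to move; the robot and the scene stay as the last step left them, time stands still between calls to the robot, and variables do not carry over. Pictures are saved under pics/ and viewed, at most 10 in all, crops included, and the job is handed in when it is done.

Besides the shell and the picture viewer there is one more tool, called as name(argument=value, ...) on one line, values as JSON. apply_moves: Moves the arm, as the interface text tells. Shift numbers are shares of 20 cm and turn numbers shares of 90 degrees, none past 1 either way. Its arguments: {"type":"object","properties":{"targets":{"type":"array","items":{"type":"array"}}},"required":["targets"]}

```bash
mkdir -p pics
python3 - <<'E'
from station import bot, grab_frame
import cv2,numpy as np,pickle
d={}
for n in ["scene","side","wrist"]:
    f=grab_frame(n); d[n]=f; cv2.imwrite(f"pics/{n}0.png",f["frame"][:,:,::-1]); print(n,np.round(f["intrinsics"],1).tolist(),np.round(f["R"],3).tolist(),np.round(f["t"],3))
pickle.dump(d,open("f0.pkl","wb"))
s=bot.observe();print(s)
E
```

```text
scene [[528.4, 0.0, 272.4], [0.0, 528.4, 210.7], [0.0, 0.0, 1.0]] [[-0.888, -0.459, 0.026], [-0.231, 0.395, -0.889], [0.398, -0.795, -0.457]] [0.479 0.173 1.121]
side [[428.5, 0.0, 277.0], [0.0, 428.5, 213.0], [0.0, 0.0, 1.0]] [[-0.977, -0.215, -0.013], [-0.096, 0.491, -0.866], [0.192, -0.844, -0.5]] [0.527 0.114 0.966]
wrist [[292.8, 0.0, 274.6], [0.0, 292.8, 212.0], [0.0, 0.0, 1.0]] [[1.0, -0.0, -0.002], [0.0, -0.95, 0.311], [-0.002, -0.311, -0.95]] [-0.65  -0.042  0.38 ]
{'time': 0.15, 'joints': array([-0.09925147,  0.33374544,  0.03990136,  1.46607571, -0.01339722,
        1.34327997, -0.05851716]), 'qd': array([ 0.00157777, -0.00190471,  0.00058606, -0.00282579,  0.00090362,
       -0.00045311,  0.000375  ]), 'effort': array([ 1.83829346e-03, -6.59043789e+01,  1.36682332e+00, -4.05872834e+01,
        1.70135766e-02,  9.73434420e-03, -6.22943548e-05]), 'position': array([ 6.49610856e-01, -8.35256408e-06,  2.00824319e-01]), 'tool_rot': array([ 7.07108686e-01,  7.07104604e-01, -4.70686607e-04, -4.05363538e-04]), 'force': array([-0.23361995, -0.32681133, -0.27366151]), 'wrist_torque': array([ 0.03072884,  0.01800786, -0.0319095 ]), 'gripper_force': 0.0, 'grip_width': 0.9993327395032799}
```

View pics/scene0.png

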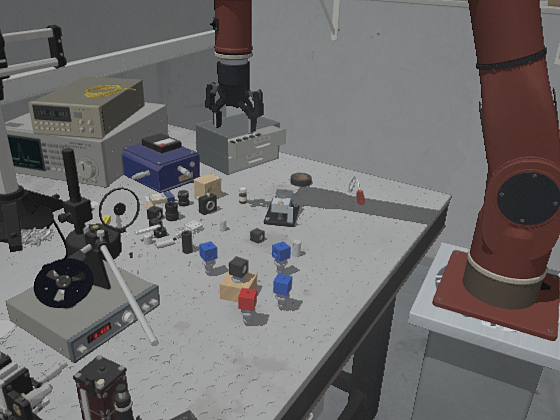

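View pics/side0.png

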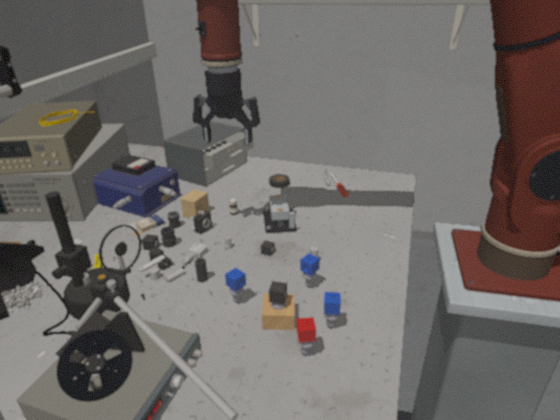

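View pics/wrist0.png

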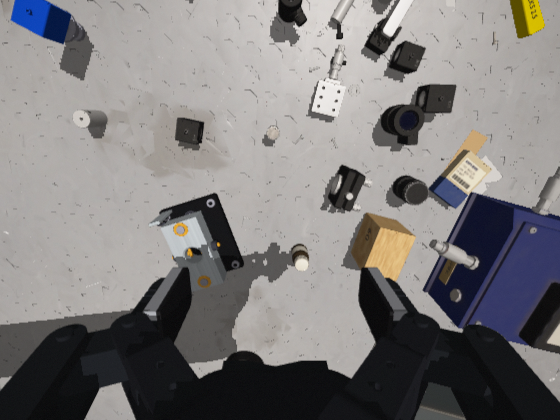

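The scene view shows the black cube on its wooden block at (238,268), the tester at (282,212) and blue and red look-alikes around the block. The side view has the cube at (278,290) and the tester at (280,215), with a disc behind it. The wrist view has the tester at about (195,245), turned by some 20°. I'll zoom in for detail.

```bash
cat > h.py <<'E'
import numpy as np,cv2
def ray(f,u,v):
    R=np.array(f["R"]);t=np.array(f["t"]);K=np.array(f["intrinsics"])
    return -R.T@t, R.T@np.linalg.solve(K,[u,v,1.])
def onz(f,u,v,z):
    c,d=ray(f,u,v); return c+d*(z-c[2])/d[2]
def tri(obs):
    A=np.zeros((3,3));b=np.zeros(3)
    for f,u,v in obs:
        c,d=ray(f,u,v);d=d/np.linalg.norm(d);P=np.eye(3)-np.outer(d,d);A+=P;b+=P@c
    return np.linalg.solve(A,b)
def crop(f,u0,v0,w,h,s):
    return cv2.resize(np.ascontiguousarray(f["frame"][v0:v0+h,u0:u0+w,::-1]),None,fx=s,fy=s,interpolation=cv2.INTER_CUBIC)
E
python3 - <<'E'
import pickle,cv2,numpy as np
from h import *
d=pickle.load(open("f0.pkl","rb"))
a=crop(d["scene"],200,160,130,190,3);b=crop(d["side"],220,160,130,190,3)
cv2.imwrite("pics/z1.png",np.hstack([a,b]))
p=np.set_printoptions(precision=3,suppress=True)
print("mount scene",onz(d["scene"],238,268,.065),"side",onz(d["side"],278,292,.065))
for n,u,v in [("orange1",181,229),("orange2",204,282),("mid",190,253)]: print(n,onz(d["wrist"],u,v,.060))
E
```

```text
mount scene [0.476 0.276 0.065] side [0.477 0.273 0.065]
orange1 [ 0.542 -0.045  0.06 ]
orange2 [ 0.564 -0.114  0.06 ]
mid [ 0.55  -0.075  0.06 ]
```

View pics/z1.png

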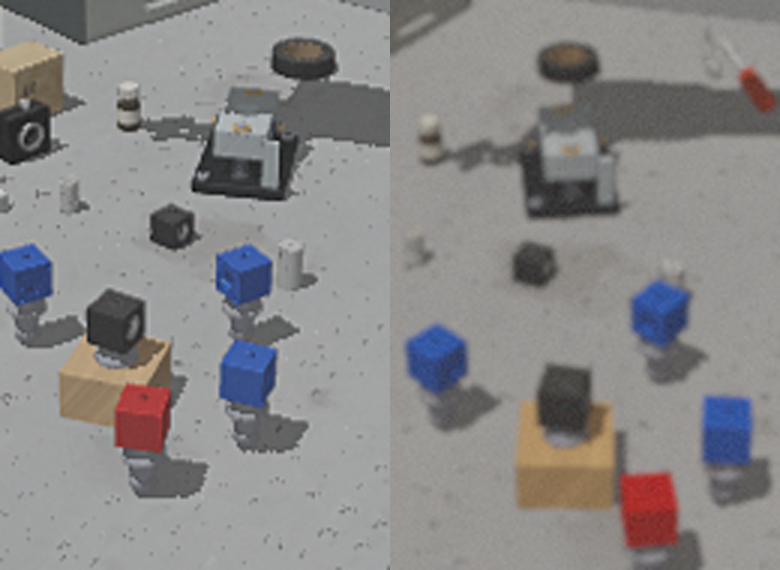

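apply_moves(targets=[[[0.14,-0.12,0],0,0],[[0.14,-0.12,0],0,0],[[0.14,-0.12,0],0,0],[[0.14,-0.12,0],0,0],[[0.14,-0.12,0],0,0]])

```text
time: 0.57
position: [0.5285, 0.141, 0.2013]
tool_rot: [0.707, 0.707, -0.0, -0.0]
force: [0.5, 1.0, 0.4]
grip_width: 1.002
gripper_force: 0.0
```

apply_moves(targets=[[[0.14,-0.12,0],0,0],[[0.14,-0.12,0],0,0],[[0,0,0],0,0],[[0,0,0],0,0]])

```text
time: 0.9
position: [0.4807, 0.1979, 0.2017]
tool_rot: [0.706, 0.709, 0.0, -0.0]
force: [-0.3, -0.4, 0.3]
grip_width: 1.004
gripper_force: 0.0
```

Run:
```python
from station import bot, grab_frame
import cv2,numpy as np,pickle
f=grab_frame("wrist"); pickle.dump(f,open("f1.pkl","wb")); cv2.imwrite("pics/w1.png",f["frame"][:,:,::-1])
s=bot.observe();print(s["time"],s["position"],s["tool_rot"],s["joints"],s["force"])
```

```text
0.95 [0.48178138 0.1961862  0.20157007] [ 7.06583012e-01  7.07630137e-01 -2.44645729e-05  1.89329296e-04] [-0.35461086  0.07718399 -0.12430993  1.77219115  0.01033325  1.29275685
 -0.47990922] [ 0.41601114 -0.94340647  0.83494873]
```

View pics/w1.png

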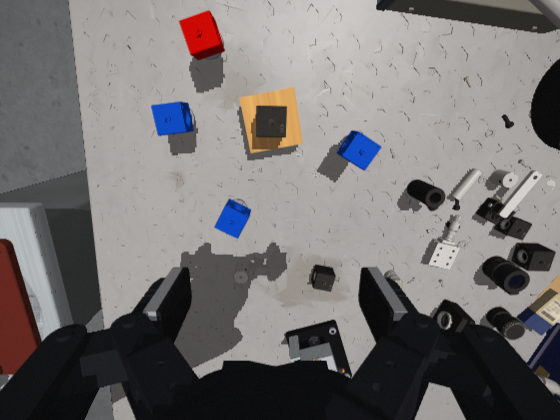

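The wrist view now shows the black cube's top at about (271,121) on its block. The blue mounts are at (359,150), (233,218) and (172,118), and the red one is at (202,35).

Run:
```python
import pickle,cv2,numpy as np
from h import *
np.set_printoptions(precision=4,suppress=True)
f=pickle.load(open("f1.pkl","rb"));im=f["frame"].astype(int)
m=((im.max(2)<75)).astype(np.uint8); m[:, :]*=1
roi=np.zeros_like(m);roi[90:155,240:305]=1
n,l,st,c=cv2.connectedComponentsWithStats(m*roi)
for i in range(1,n):
  if st[i,4]>100:
    cn=max(cv2.findContours((l==i).astype(np.uint8),0,1)[0],key=cv2.contourArea);print(st[i],c[i],cv2.minAreaRect(cn))
    P=np.array([onz(f,*q[0],.079)[:2]*1000 for q in cn],np.float32);print("top-plane rect mm",cv2.minAreaRect(P))
hsv=cv2.cvtColor(f["frame"],cv2.COLOR_RGB2HSV)
w=cv2.inRange(hsv,(5,60,100),(25,255,255))*roi
hull=cv2.convexHull(cv2.findNonZero(w));P=np.array([onz(f,*q[0],.036)[:2]*1000 for q in hull],np.float32);print("block mm",cv2.minAreaRect(P))
for n,u,v in [("blueR",359,146),("blueD",233,214),("blueL",172,118),("red",202,33)]: print(n,onz(f,u,v,.073))
cv2.imwrite("pics/c1.png",np.vstack([crop(f,225,75,95,95,6)]))
```

```text
[256 106  30  32 903] [270.5183 121.4142] ((270.5, 121.5), (31.0, 29.0), 90.0)
top-plane rect mm ((477.06439208984375, 270.8599853515625), (28.410465240478516, 28.276103973388672), 89.10735321044922)
block mm ((477.1548156738281, 270.92633056640625), (60.531333923339844, 61.19159698486328), 10.237336158752441)
blueR [0.566  0.2477 0.073 ]
blueD [0.4361 0.175  0.073 ]
blueL [0.3804 0.2738 0.073 ]
red [0.4151 0.3469 0.073 ]
```

View pics/c1.png

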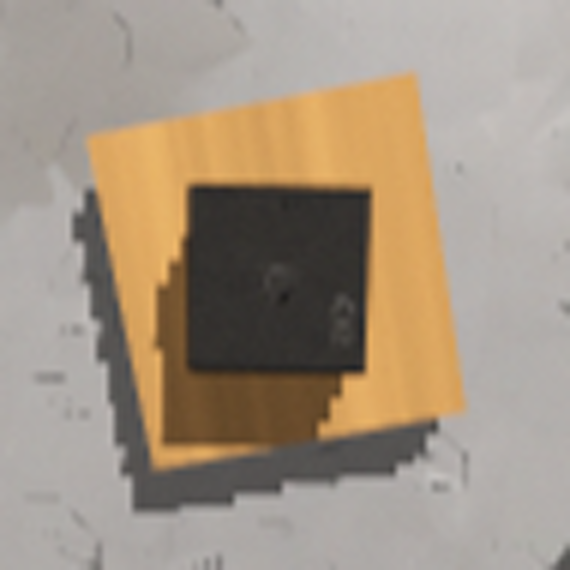

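apply_moves(targets=[[[0.185,-0.011,0],0,0],[[0.185,-0.011,0],0,0],[[0.003,0,0.15],0,0],[[0,0,0.15],0,0],[[0,0,0.05],0,0]])

```text
time: 1.37
position: [0.4766, 0.2685, 0.1272]
tool_rot: [0.708, 0.707, -0.003, -0.0]
force: [-0.4, -0.9, -0.3]
grip_width: 1.0
gripper_force: 0.0
```

Run:
```python
from station import bot, grab_frame
import cv2,numpy as np,pickle
f=grab_frame("wrist"); pickle.dump(f,open("f2.pkl","wb")); cv2.imwrite("pics/w2.png",f["frame"][:,:,::-1])
s=bot.observe();print(s["time"],s["position"],s["tool_rot"],s["force"])
```

```text
1.4167 [0.47634629 0.26780598 0.12689951] [ 7.07814852e-01  7.06389048e-01 -3.50416178e-03 -6.07925529e-04] [-0.29741107 -2.02613866 -1.72435849]
```

View pics/w2.png

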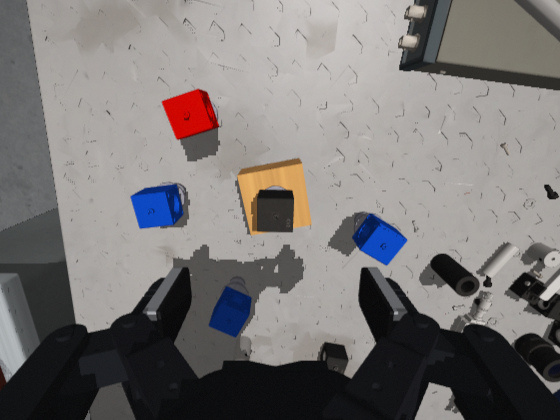

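The cube stands centred between the open fingers at (276,212), with the neighbours clear. Going down.

apply_moves(targets=[[[0.01,0,0.1],0,0],[[0,0,0.1],0,0],[[0,0,0.1],0,0],[[0,0,0.05],0,0],[[0,0,0],0,0]])

```text
time: 1.83
position: [0.4774, 0.271, 0.0602]
tool_rot: [0.708, 0.706, -0.001, -0.0]
force: [-1.0, -0.4, 0.3]
grip_width: 1.001
gripper_force: 0.0
```

apply_moves(targets=[[[0,0,0],0,0],[[0,0,0],0,0]])

```text
time: 2.0
position: [0.4787, 0.2728, 0.0631]
tool_rot: [0.707, 0.707, 0.001, 0.0]
force: [-0.2, -0.5, 0.1]
grip_width: 1.003
gripper_force: 0.0
```

apply_moves(targets=[[[-0.006,0,0.025],0,0],[[0,0,0.02],0,0],[[0,0,0],0,0],[[0,0,0],0,1],[[0,0,0],0,1]])

```text
time: 2.42
position: [0.4776, 0.2714, 0.0526]
tool_rot: [0.707, 0.707, 0.0, -0.0]
force: [-0.1, -0.2, -0.3]
grip_width: 0.748
gripper_force: 0.0
```

apply_moves(targets=[[[0,0,0],0,1],[[0,0,0],0,1],[[0,0,0],0,1],[[0,0,0],0,1],[[0,0,0],0,1]])

```text
time: 2.83
position: [0.4776, 0.2714, 0.0526]
tool_rot: [0.707, 0.707, 0.0, -0.0]
force: [0.0, -0.7, -0.4]
grip_width: 0.007
gripper_force: 0.0
```

apply_moves(targets=[[[0,0,0],0,1],[[0,0,0],0,1],[[0,0,0],0,1],[[0,0,0],0,1],[[0,0,0],0,1]])

```text
time: 3.25
position: [0.4776, 0.2714, 0.0525]
tool_rot: [0.707, 0.707, -0.0, -0.0]
force: [0.7, 0.3, 0.3]
grip_width: -0.004
gripper_force: 0.0
```

The gripper shut on nothing, so I'll look.

Run:
```python
from station import bot, grab_frame
import cv2,numpy as np,pickle
from h import *
f=grab_frame("wrist");g=grab_frame("scene");h=grab_frame("side"); pickle.dump((f,g,h),open("f3.pkl","wb"))
a=cv2.resize(crop(f,0,0,560,420,1),(440,330));b=crop(g,170,190,165,140,2.0);b=cv2.resize(b,(330,280))
c=cv2.resize(crop(h,200,220,165,140,2),(330,280))
o=np.zeros((600,780,3),np.uint8);o[:330,:440]=a;o[:280,440:770]=b;o[290:570,440:770]=c
cv2.imwrite("pics/z3.png",o)
s=bot.observe();print(s["position"],s["grip_width"],s["force"],s["joints"])
```

```text
[0.47756688 0.27140706 0.05250608] -0.0032114169698027094 [0.46475434 0.03347954 0.65108277] [-0.44055422  0.26906115 -0.17991293  1.87391651  0.05639573  1.00351147
 -0.64444707]
```

View pics/z3.png

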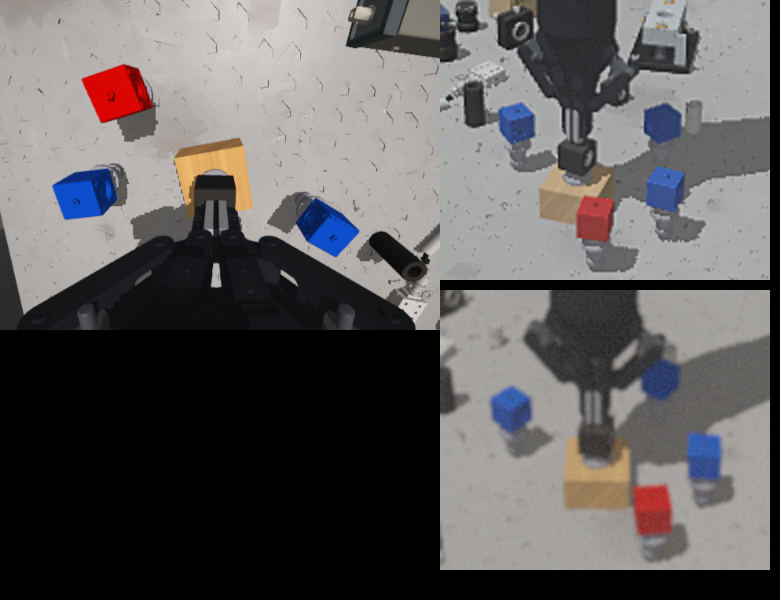

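The cube stands untouched, with the closed fingers behind or above it. I'll triangulate the fingertip from the two fixed views.

Run:
```python
import pickle,cv2,numpy as np
from h import *
np.set_printoptions(precision=4,suppress=True)
f,g,h=pickle.load(open("f3.pkl","rb"))
def pr(f,X):
    p=np.array(f["intrinsics"])@(np.array(f["R"])@X+np.array(f["t"]));return p[:2]/p[2]
for n,X in [("tip",[.4776,.2714,.0445]),("cubetop",[.4771,.271,.079]),("tipup",[.4776,.2714,.085]),("cubemid",[.4771,.271,.0645])]:
    print(n,*[pr(k,np.array(X)) for k in (f,g,h)])
print("wrist cam",ray(f,0,0)[0], np.array(f["R"]))
cv2.imwrite("pics/z4.png",np.hstack([crop(g,205,225,65,75,6),crop(h,245,255,65,75,6)]))
```

```text
tip [273.9066 238.947 ] [238.6671 275.0855] [277.9561 299.6735]
cubetop [272.8539 264.2894] [238.9369 260.7147] [278.041  285.2501]
tipup [273.7177 268.9931] [238.6116 258.2033] [277.6891 282.798 ]
cubemid [272.9961 252.7497] [238.9549 266.7945] [278.1345 291.3436]
wrist cam [0.4781 0.3493 0.2249] [[ 1.     -0.0002 -0.0002]
 [-0.0002 -0.9505  0.3107]
 [-0.0002 -0.3107 -0.9505]]
```

View pics/z4.png

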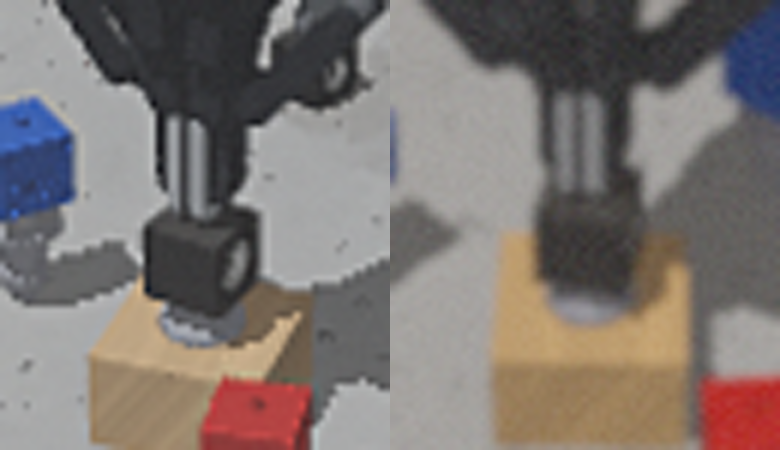

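Run:
```python
import pickle,cv2,numpy as np
from h import *
np.set_printoptions(precision=4,suppress=True)
d=pickle.load(open("f0.pkl","rb"));f1=pickle.load(open("f1.pkl","rb"));f2=pickle.load(open("f2.pkl","rb"));f,g,h=pickle.load(open("f3.pkl","rb"))
print("cam1",ray(f1,0,0)[0],"cam2",ray(f2,0,0)[0])
def block(f,u0,v0,u1,v1):
    hsv=cv2.cvtColor(f["frame"],cv2.COLOR_RGB2HSV);w=cv2.inRange(hsv,(8,60,90),(25,255,255));r=np.zeros_like(w);r[v0:v1,u0:u1]=1
    return cv2.findNonZero(w*r)
for n,k,b in [("w1",f1,(230,80,310,160)),("w2",f2,(230,150,320,240)),("w3",f,(215,165,325,280))]:
    p=block(k,*b)[:,0]
    far=p[p[:,1].argmin()];r=p[p[:,0].argmax()];l=p[p[:,0].argmin()]
    print(n,"block top far/right/left corner",far,onz(k,*far,.036),r,onz(k,*r,.036),l,onz(k,*l,.036))
print("w2 cube top",onz(f2,277,212,.079),"w3 cube top",onz(f,273.6,242,.079))
for n,a,b in [("scene",d["scene"],g),("side",d["side"],h)]:
    x0,y0=(225,255) if n=="scene" else (265,280)
    T=a["frame"][y0:y0+40,x0-5:x0+30]
    for nm,q in (("before",a),("after",b)):
        im=q["frame"][y0-8:y0+50,x0-10:x0+32].astype(int);m=((im.max(2)<85)).astype(np.uint8)
        v,u=np.nonzero(m);print(n,nm,"dark bottom row",v.max()+y0-8,"u range at lower",u[v>v.max()-8].min()+x0-10,u[v>v.max()-8].max()+x0-10)
```

```text
cam1 [0.4808 0.2758 0.3741] cam2 [0.4781 0.3469 0.2993]
w1 block top far/right/left corner [290  87] [0.4971 0.3056 0.036 ] [302 141] [0.5118 0.2495 0.036 ] [239  98] [0.4424 0.2944 0.036 ]
w2 block top far/right/left corner [297 158] [0.4968 0.3107 0.036 ] [311 221] [0.5115 0.2508 0.036 ] [237 175] [0.4425 0.2953 0.036 ]
w3 block top far/right/left corner [304 175] [0.4972 0.3129 0.036 ] [321 260] [0.5113 0.2513 0.036 ] [222 200] [0.4428 0.296  0.036 ]
w2 cube top [0.4788 0.2741 0.079 ] w3 cube top [0.4775 0.2845 0.079 ]
scene before dark bottom row 288 u range at lower 252 252
scene after dark bottom row 277 u range at lower 229 247
side before dark bottom row 304 u range at lower 270 286
side after dark bottom row 304 u range at lower 270 285
```

Run:
```python
import pickle,cv2,numpy as np
from h import *
np.set_printoptions(precision=4,suppress=True,linewidth=200)
d=pickle.load(open("f0.pkl","rb"));f,g,h=pickle.load(open("f3.pkl","rb"))
G=lambda q:cv2.cvtColor(q["frame"],cv2.COLOR_RGB2GRAY)
for n,a,b,(u,v,w,hh) in [("scene",d["scene"],g,(226,270,26,20)),("side",d["side"],h,(264,296,28,18))]:
    R=cv2.matchTemplate(G(b)[v-10:v+hh+10,u-10:u+w+10],G(a)[v:v+hh,u:u+w],cv2.TM_CCOEFF_NORMED);_,s,_,p=cv2.minMaxLoc(R);print(n,"shift",np.array(p)-10,s)
print("wrist rows 215-275 step2, cols 250-300 step 4");print(G(f)[215:275:2,246:304:4])
print("scene rows 240-282, cols 226-252 step2");print(G(g)[238:284:2,226:254:2])
print("scene before");print(G(d["scene"])[250:284:2,226:254:2])
```

```text
scene shift [0 0] 0.9885674118995667
side shift [0 0] 0.9958932399749756
wrist rows 215-275 step2, cols 250-300 step 4
[[182 183 177 184 180 180 129 131 145 184 190 183 182 183 182]
 [185 183 177 184 159 122 162 166 160 137 191 185 182 182 182]
 [185 182 177 184 117 168 166 166 166 176 126 185 182 182 182]
 [186 182 174 115 168 169 167 170 169 169 173 183 182 182 181]
 [187 164  42  34  42  40  63  62  63  84  89  79 100 183 181]
 [187  57  21  22  23  24  23  21  22  22  20  20  24 180 180]
 [189  41  23  24  20  22  22  22  23  24  22  24  22 174 180]
 [188  30  23  21  22  21  22  23  21  23  23  20  23 173 181]
 [ 95  22  21  21  21  23  22  23  24  22  23  21  24  92 178]
 [ 96  20  22  23  23  23  21  22  21  22  23  24  23  42 178]
 [ 96  21  22  22  22  23  23  23  21  23  22  22  23  24 180]
 [ 94  21  20  21  23  21  23  21  22  22  22  21  22  22 181]
 [ 97  26  27  27  26  25  25  25  26  24  24  25  22  25 182]
 [ 96  50  50  46  48  48  47  46  46  46  44  43  43  44 182]
 [ 98  53  53  54  53  53  55  53  53  53  53  56  52  53 182]
 [ 97  56  54  54  54  55  55  55  5
[... 2623 characters left out ...]
5 169  85  73  80  67  81  72  70  75 128 162 159]
 [164 162  66  74  76  75  78  78  75  76  49 119 162 159]
 [165 125  54  59  67  78  74  77  79  49  43 118 161 161]
 [177 130  56  57  55  59  62  66  52  91  64 120 162 162]
 [ 95 180  54  56  57  57  57  55  47 124  62 118 162 160]
 [ 94 109  55  58  56  55  59  57  62 116  42 121 162 160]
 [165 166  55  56  59  58  56  56  82  81  46 120 166 163]
 [162 166  60  47  55  54  58  59  47  50  96  92  91 120]
 [161 161 167 155  87  59  54  54  53  93  95  97 100  90]
 [162 160 161 145  79  94  99  80  88  92  93  98 106 159]
 [159 160 165 129 156 160 153  84  91  91  97  92 160 164]
 [161 162 165 165 154 106 103 114 133  86 168 161 166 114]]
```

Run:
```python
import pickle,numpy as np
from h import *
np.set_printoptions(precision=4,suppress=True)
f,g,h=pickle.load(open("f3.pkl","rb"))
print(tri([(f,274.5,254.5),(g,237,260.5),(h,278.6,287)]),tri([(f,274.5,254.5),(g,237,260.5)]))
for z in(.07,.08,.09): print(z,onz(f,274.5,254.5,z),onz(g,237,260.5,z),onz(h,278.6,287,z))
```

```text
[0.4765 0.2789 0.0828] [0.4776 0.2787 0.0834]
0.07 [0.478  0.2726 0.07  ] [0.4881 0.2602 0.07  ] [0.4774 0.2651 0.07  ]
0.08 [0.478  0.2775 0.08  ] [0.4801 0.2736 0.08  ] [0.4748 0.2768 0.08  ]
0.09 [0.478  0.2825 0.09  ] [0.472 0.287 0.09 ] [0.4721 0.2885 0.09  ]
```

The three views put the closed fingertips at z ≈ 0.083. They are just above the cube, about 38 mm higher than the reported TCP implies. The cube itself hasn't moved and stands at (0.477, 0.2715). I'll reopen and go about 40 mm lower, watching the force.

apply_moves(targets=[[[0,0,0],0,0],[[0,0,0],0,0],[[0,0,0],0,0],[[0,0,0],0,0],[[0,0,0],0,0]])

```text
time: 3.82
position: [0.4775, 0.2714, 0.0525]
tool_rot: [0.707, 0.707, -0.0, -0.0]
force: [-0.3, -0.8, -0.3]
grip_width: 0.708
gripper_force: 0.0
```

apply_moves(targets=[[[0,0,0],0,0],[[0,0,0],0,0],[[0,0,0.03],0,0],[[0,0,0.03],0,0],[[0,0,0.03],0,0]])

```text
time: 4.23
position: [0.4774, 0.2713, 0.0337]
tool_rot: [0.707, 0.707, -0.0, -0.0]
force: [-0.4, -0.2, 0.9]
grip_width: 1.001
gripper_force: 0.0
```

apply_moves(targets=[[[0,0,0.03],0,0],[[0,0,0.03],0,0],[[0,0,0.03],0,0],[[0,0,0.02],0,0],[[0,0,0],0,0]])

```text
time: 4.65
position: [0.477, 0.271, 0.0113]
tool_rot: [0.707, 0.707, -0.001, -0.0]
force: [-0.4, -0.2, 0.7]
grip_width: 1.0
gripper_force: 0.0
```

Run:
```python
from station import bot, grab_frame
import pickle,numpy as np,cv2
from h import *
np.set_printoptions(precision=4,suppress=True,linewidth=200)
f,g=grab_frame("wrist"),grab_frame("scene");pickle.dump((f,g),open("f5.pkl","wb"))
s=bot.observe();print(s["position"],s["grip_width"],s["force"])
G=cv2.cvtColor(g["frame"],cv2.COLOR_RGB2GRAY);g0=cv2.cvtColor(pickle.load(open("f0.pkl","rb"))["scene"]["frame"],cv2.COLOR_RGB2GRAY)
print(cv2.minMaxLoc(cv2.matchTemplate(G[255:295,218:260],g0[262:288,228:248],cv2.TM_CCOEFF_NORMED)))
print(G[235:290:3,205:275:3])
```

```text
[0.4775 0.2714 0.0124] 1.00085414669138 [0.3132 0.2428 0.6748]
(-0.23146376013755798, 0.9974426031112671, (21, 0), (10, 7))
[[ 38  55  53  36 174 180  35  53  45  47  49  46  48  43  47  46  54  68  82  78  64  90  37 163]
 [ 47  55  51  45 182  62  55  52  45  49  46  47  45  47  49  46  48  47  90  51  53  51  43 165]
 [ 52  54  49  46  50  53  52  62  47  50  49  47  48  47  46  44  44  49  49  49  52  49  47 165]
 [ 67  52  50  56  57  55 173 173  96  45  46  49  48  48  57  60  90  47  43  48  56  46  49 106]
 [101 102  86  58  57  44 111 168 173 174 172  26  45  51  54  69 131  47  43  85  55  45  46  61]
 [ 89  69  69  50  83  47  98 170 171 169 167 170 172 181  48  55  56  54  48  51  56  46  49  58]
 [ 71  69  68  72  58  48  98 169 169 169 171 170 170 172 169  49  47  69  43  45  56  52  48  56]
 [ 74  68  72  68  64  44  99 170 171 172 128 167 179 173 171 174  42  54  79  64  56  52  51  47]
 [ 74  70  67  65  66  48  86 171 172 148  72  76  43  89 163 172 166  51  55  54  54  57  48 168]
 [139 107  97  84  93  45 146 173  89  77  80  81  79  71  64 172 172  49  54  57  52
[... 205 characters left out ...]
8 101]
 [128 140 100 102 105 105 104  95  51  58  58  56  49 109  74 178 174 146  50  47  93  99 104 104]
 [180  92 104 101 101 109 169 173 126  47  59  59  48  49 102  98  95 148  43  44  91 102 102 100]
 [175 174 176 177 175 173 173 171 170 107  98  86  47  98 103 104  92 151  99 104 101 100 103 103]
 [172 173 172 171 172 173 170 170 171 139 170 163  91  95 104 169 129  95  81 100 103 101 103 107]
 [174 173 171 173 173 172 172 171 176 169 167 163 166 170 180 175  93 100 103 103 101 103 104  80]
 [173 146 173 171 172 133 135 140 155 168 171 172 174 181 176 102  96  99 105 105 102 103 100  81]
 [174 172 173 173 171 135 139 139 138 135 139 137 116  97 100 102 112 103 102 101 102 103 106  77]]
```

The fingers now flank the cube, so I'll close.

apply_moves(targets=[[[0,0,0],0,1],[[0,0,0],0,1],[[0,0,0],0,1],[[0,0,0],0,1],[[0,0,0],0,1]])

```text
time: 5.17
position: [0.4778, 0.2715, 0.0128]
tool_rot: [0.707, 0.707, 0.0, 0.0]
force: [1.9, -0.6, -0.6]
grip_width: 0.332
gripper_force: 59.1
```

apply_moves(targets=[[[0,0,0],0,1],[[0,0,0],0,1],[[0,0,0],0,1]])

```text
time: 5.42
position: [0.4778, 0.2715, 0.0128]
tool_rot: [0.707, 0.707, 0.0, 0.0]
force: [-0.7, -0.6, 4.0]
grip_width: 0.332
gripper_force: 59.5
```

apply_moves(targets=[[[0,0,-0.06],0,1],[[0,0,-0.1],0,1],[[0,0,-0.12],0,1],[[0,0,-0.12],0,1],[[0,0,-0.08],0,1]])

```text
time: 5.83
position: [0.4778, 0.2717, 0.1111]
tool_rot: [0.707, 0.707, 0.001, 0.0]
force: [0.3, 1.0, -2.7]
grip_width: 0.332
gripper_force: 59.6
```

apply_moves(targets=[[[0,0,0],0,1],[[-0.08,0.014,0],0,1],[[-0.12,0.022,0],0,1],[[-0.15,0.027,0],0,1],[[-0.15,0.027,0],0,1]])

```text
time: 6.25
position: [0.4947, 0.1704, 0.1075]
tool_rot: [0.707, 0.708, -0.001, -0.0]
force: [1.4, -0.6, -2.4]
grip_width: 0.333
gripper_force: 59.7
```

apply_moves(targets=[[[-0.15,0.027,0],0,1],[[-0.15,0.027,0],0,1],[[-0.15,0.027,0],0,1],[[-0.15,0.027,0],0,1],[[-0.15,0.027,0],0,1]])

```text
time: 6.67
position: [0.5217, 0.0198, 0.1075]
tool_rot: [0.707, 0.707, -0.001, -0.001]
force: [0.1, 0.5, -3.0]
grip_width: 0.33
gripper_force: 59.7
```

apply_moves(targets=[[[-0.15,0.027,0],0,1],[[-0.15,0.027,0],0,1],[[-0.15,0.027,0],0,1],[[-0.15,0.027,0],0,1],[[-0.15,0.027,0],0,1]])

```text
time: 7.08
position: [0.5487, -0.1299, 0.1075]
tool_rot: [0.707, 0.707, -0.001, -0.001]
force: [0.5, -0.1, -2.8]
grip_width: 0.329
gripper_force: 59.7
```

apply_moves(targets=[[[-0.06,0.01,0],0,1],[[-0.04,0.008,0],0,1],[[0,0,0],0,1],[[0,0,0],0,1],[[0,0,0],0,1]])

```text
time: 7.5
position: [0.5531, -0.1465, 0.1082]
tool_rot: [0.706, 0.708, 0.0, -0.001]
force: [-0.0, -0.1, -2.2]
grip_width: 0.33
gripper_force: 59.7
```

Run:
```python
from station import bot, grab_frame
import cv2,numpy as np,pickle
from h import *
f=grab_frame("wrist");g=grab_frame("scene");pickle.dump((f,g),open("f6.pkl","wb"))
a=f["frame"][:,:,::-1];b=crop(g,215,170,110,90,3.0)
o=np.zeros((420,795,3),np.uint8);o[:,:560]=a;b=cv2.resize(b,(235,192));o[:192,560:]=b;cv2.imwrite("pics/z6.png",o)
s=bot.observe();print(s["time"],s["position"],s["tool_rot"],s["grip_width"],s["force"],s["joints"])
```

```text
7.6 [ 0.55321519 -0.14681948  0.10846354] [ 7.06307005e-01  7.07905582e-01  1.66381079e-04 -2.72852014e-04] 0.33397658091694526 [-0.1753691   0.06441536 -2.4410476 ] [ 0.07380656  0.24414274  0.12547911  1.77945407 -0.03425428  1.12034006
  0.212789  ]
```

View pics/z6.png

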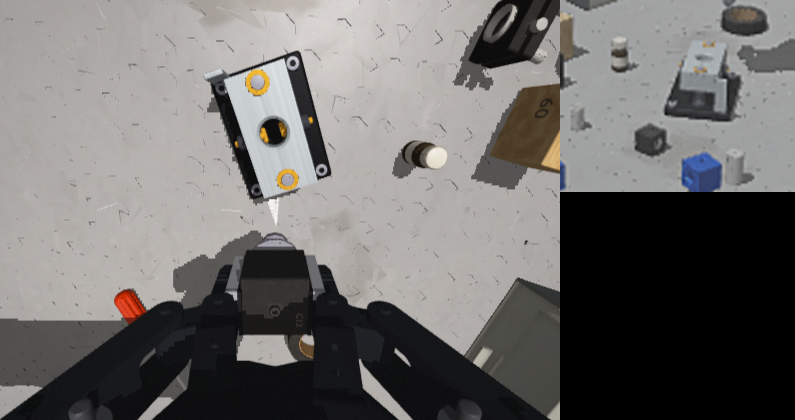

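The socket hole is clearly visible at about (273,131), with the bushings at (257,82) and (289,180). The mount hangs upright in the grip at (275,290).

```bash
cat > m.py <<'E'
import pickle,cv2,numpy as np
from h import *
np.set_printoptions(precision=4,suppress=True)
f,g=pickle.load(open("f6.pkl","rb"));hsv=cv2.cvtColor(f["frame"],cv2.COLOR_RGB2HSV)
o=cv2.inRange(hsv,(10,130,120),(30,255,255));B=[]
for u,v in((257,82),(289,180)):
    q=cv2.findNonZero(o[v-16:v+17,u-16:u+17])+np.array([u-16,v-16]);P=np.array([onz(f,*p,.058)[:2]*1000 for p in q[:,0]],np.float32)
    c,r=cv2.minEnclosingCircle(P);B.append(c);print("bushing",c,2*r)
print("mid",(np.array(B[0])+B[1])/2,"dist",np.linalg.norm(np.array(B[0])-B[1]))
br=cv2.inRange(hsv,(0,0,165),(179,70,255));sub=255-br[108:155,248:300]
n,l,s,c=cv2.connectedComponentsWithStats(sub);i=l[23,25] or 1+s[1:,4].argmax()
q=cv2.findNonZero((l==i).astype(np.uint8))+np.array([248,108]);P=np.array([onz(f,*p,.058)[:2]*1000 for p in q[:,0]],np.float32)
print("hole",s[i],cv2.minEnclosingCircle(P), cv2.minAreaRect(P))
zt=.1085-.0068+.073;G=cv2.cvtColor(f["frame"],cv2.COLOR_RGB2GRAY)
print("cam",ray(f,0,0)[0]);print("cols at row 300",G[300,228:328:3]);print("col 262",G[240:345:3,262])
for u,v in((243,300),(310,300),(275,278),(275,334)): print(u,v,onz(f,u,v,zt))
E
python3 m.py
```

```text
bushing (541.054931640625, -45.855445861816406) 16.360694885253906
bushing (563.0643920898438, -114.54059600830078) 16.59086799621582
mid [552.0597 -80.198 ] dist 72.12535060511544
hole [ 11   8  31  32 778] ((552.6390991210938, -78.84242248535156), 11.727897644042969) ((552.923095703125, -79.33454895019531), (22.1068115234375, 21.965774536132812), 0.11387595534324646)
cam [ 0.5535 -0.0688  0.2806]
cols at row 300 [22 23 91 60 36 53 51 52 51 51 53 54 52 54 53 50 51 53 53 53 52 53 52 52
 53 31 26 18 24 47 22 24 24 25]
col 262 [ 71 141 130  64  21  20  22  23  22  22  22  20  22  43  54  52  51  51
  53  52  53  54  51  50  51  25  25  25  26  25  25  25 179 176 172]
243 300 [ 0.5403 -0.1423  0.1747]
310 300 [ 0.5685 -0.1423  0.1747]
275 278 [ 0.5537 -0.1318  0.1747]
275 334 [ 0.5538 -0.1597  0.1747]
```

apply_moves(targets=[[[0.11,-0.002,0],0,1],[[0.12,0,0],0,1],[[0.104,0,0],0,1],[[0,0,0],0,1],[[0,0,0],0,1]])

```text
time: 8.02
position: [0.5528, -0.0793, 0.1087]
tool_rot: [0.706, 0.709, 0.0, -0.0]
force: [0.1, -1.2, -3.8]
grip_width: 0.333
gripper_force: 59.7
```

apply_moves(targets=[[[0,0,0.06],0,1],[[0,0,0.06],0,1],[[0,0,0.04],0,1],[[0,0,0],0,1],[[0,0,0],0,1]])

```text
time: 8.43
position: [0.5519, -0.0823, 0.0754]
tool_rot: [0.707, 0.707, -0.001, -0.001]
force: [-0.4, -0.1, -2.4]
grip_width: 0.33
gripper_force: 59.6
```

Run:
```python
from station import bot
s=bot.observe();print(s["time"],s["position"],s["tool_rot"],s["force"])
```

```text
8.4333 [ 0.55193462 -0.08228213  0.07536982] [ 0.70741961  0.70679296 -0.00078155 -0.00077161] [-0.44509503 -0.12018183 -2.3637623 ]
```

apply_moves(targets=[[[0,0,0],0,1],[[0,0,0],0,1],[[0,0,0],0,1],[[0,0,0],0,1],[[0,0,0],0,1]])

```text
time: 8.85
position: [0.5529, -0.0818, 0.0768]
tool_rot: [0.707, 0.707, 0.0, 0.0]
force: [-0.0, -0.5, -2.5]
grip_width: 0.336
gripper_force: 59.6
```

apply_moves(targets=[[[0.009,-0.001,0],0,1],[[0,0,0.02],0,1],[[0,0,0.02],0,1],[[0,0,0.015],0,1],[[0,0,0],0,1]])

```text
time: 9.27
position: [0.5519, -0.0799, 0.0644]
tool_rot: [0.707, 0.707, -0.001, -0.001]
force: [1.4, 0.3, -4.5]
grip_width: 0.336
gripper_force: 59.6
```

apply_moves(targets=[[[0,0,0.01],0,1],[[0,0,0.01],0,1],[[0,0,0],0,1],[[0,0,0],0,1],[[0,0,0],0,1]])

```text
time: 9.68
position: [0.5526, -0.08, 0.0616]
tool_rot: [0.707, 0.707, 0.0, 0.0]
force: [-0.3, -0.2, -2.5]
grip_width: 0.33
gripper_force: 59.6
```

apply_moves(targets=[[[0,0,0.01],0,1],[[0,0,0.01],0,1],[[0,0,0.01],0,1],[[0,0,0.01],0,1],[[0,0,0],0,1]])

```text
time: 10.1
position: [0.5522, -0.08, 0.0529]
tool_rot: [0.707, 0.707, -0.0, -0.0]
force: [-0.0, -0.0, -3.4]
grip_width: 0.333
gripper_force: 59.6
```

apply_moves(targets=[[[0,0,0],0,1],[[0,0,0],0,1]])

```text
time: 10.27
position: [0.5526, -0.08, 0.0535]
tool_rot: [0.707, 0.707, -0.0, -0.0]
force: [-0.0, 0.7, -1.8]
grip_width: 0.33
gripper_force: 59.6
```

apply_moves(targets=[[[0,0,0.008],0,1],[[0,0,0.008],0,1],[[0,0,0.008],0,1],[[0,0,0.008],0,1],[[0,0,0],0,1]])

```text
time: 10.68
position: [0.5525, -0.0802, 0.047]
tool_rot: [0.707, 0.707, -0.0, -0.0]
force: [-1.8, -0.4, -0.1]
grip_width: 0.331
gripper_force: 60.0
```

apply_moves(targets=[[[0,0,0.006],0,1],[[0,0,0.006],0,1],[[0,0,0.006],0,1],[[0,0,0],0,1],[[0,0,0],0,1]])

```text
time: 11.1
position: [0.553, -0.0801, 0.0439]
tool_rot: [0.707, 0.707, 0.0, 0.0]
force: [-0.1, -0.2, 4.2]
grip_width: 0.333
gripper_force: 60.5
```

apply_moves(targets=[[[0,0,0.005],0,1],[[0,0,0.005],0,1],[[0,0,0],0,1],[[0,0,0],0,1]])

```text
time: 11.43
position: [0.5521, -0.0801, 0.041]
tool_rot: [0.707, 0.707, -0.0, -0.0]
force: [0.8, -1.3, -2.6]
grip_width: 0.331
gripper_force: 60.0
```

apply_moves(targets=[[[0,0,0.005],0,1],[[0,0,0.005],0,1],[[0,0,0],0,1],[[0,0,0],0,1]])

```text
time: 11.77
position: [0.5523, -0.0799, 0.0392]
tool_rot: [0.707, 0.707, -0.0, -0.0]
force: [-0.9, 0.2, -2.1]
grip_width: 0.332
gripper_force: 60.0
```

apply_moves(targets=[[[0,0,0.005],0,1],[[0,0,0.005],0,1],[[0,0,0.005],0,1],[[0,0,0],0,1],[[0,0,0],0,1]])

```text
time: 12.18
position: [0.5522, -0.0799, 0.0361]
tool_rot: [0.707, 0.707, -0.0, -0.0]
force: [-0.6, 0.1, -3.8]
grip_width: 0.333
gripper_force: 60.0
```

apply_moves(targets=[[[0,0,0.005],0,1],[[0,0,0.005],0,1],[[0,0,0],0,1],[[0,0,0],0,1]])

```text
time: 12.52
position: [0.5524, -0.08, 0.0345]
tool_rot: [0.707, 0.707, -0.0, -0.0]
force: [-1.5, -0.3, -0.7]
grip_width: 0.33
gripper_force: 60.3
```

Nearly home and just touching. I'll press on to about 10 N to be sure the flange is seated.

apply_moves(targets=[[[0,0,0.005],0,1],[[0,0,0.003],0,1],[[0,0,0],0,1],[[0,0,0],0,1]])

```text
time: 12.85
position: [0.5525, -0.08, 0.0333]
tool_rot: [0.707, 0.707, -0.0, -0.0]
force: [-5.0, 0.3, 5.3]
grip_width: 0.33
gripper_force: 60.9
```

apply_moves(targets=[[[0,0,0.002],0,1],[[0,0,0.002],0,1],[[0,0,0],0,1],[[0,0,0],0,1]])

```text
time: 13.18
position: [0.5526, -0.08, 0.0327]
tool_rot: [0.707, 0.707, 0.0, 0.0]
force: [-6.0, 0.2, 7.5]
grip_width: 0.33
gripper_force: 61.3
```

Seated with about 10 N: the carriage is down 2.1 mm and the TCP is exactly where full seating predicts. Now I'll ease off, trimming the x side load, and begin the pull.

apply_moves(targets=[[[0,-0.003,-0.005],0,1],[[0,0,-0.005],0,1],[[0,0,-0.004],0,1],[[0,0,0],0,1],[[0,0,0],0,1]])

```text
time: 13.6
position: [0.5521, -0.08, 0.0347]
tool_rot: [0.707, 0.707, 0.0, 0.0]
force: [-0.1, -0.5, -2.2]
grip_width: 0.328
gripper_force: 60.3
```

apply_moves(targets=[[[0,0,-0.004],0,1],[[0,0,-0.004],0,1],[[0,0,0],0,1],[[0,0,0],0,1]])

```text
time: 13.93
position: [0.5518, -0.0799, 0.0363]
tool_rot: [0.707, 0.707, -0.0, -0.0]
force: [-0.0, -0.8, -4.3]
grip_width: 0.336
gripper_force: 60.0
```

apply_moves(targets=[[[0,0,-0.003],0,1],[[0,0,-0.002],0,1],[[0,0,0],0,1],[[0,0,0],0,1]])

```text
time: 14.27
position: [0.5518, -0.0799, 0.0372]
tool_rot: [0.707, 0.707, -0.0, -0.0]
force: [1.8, -0.5, -8.3]
grip_width: 0.333
gripper_force: 59.6
```

Run:
```python
from station import bot
s=bot.observe();print(s["time"],s["position"],s["force"])
```

```text
14.2667 [ 0.55176754 -0.07994079  0.03720702] [ 1.7641508  -0.46712907 -8.28406906]
```

apply_moves(targets=[[[0,0,-0.002],0,1],[[0,0,-0.0025],0,1],[[0,0,0],0,1],[[0,0,0],0,1]])

```text
time: 14.6
position: [0.5518, -0.0799, 0.0381]
tool_rot: [0.707, 0.707, -0.0, -0.0]
force: [1.8, 0.1, -13.1]
grip_width: 0.333
gripper_force: 59.9
```

apply_moves(targets=[[[0,0,0],0,1],[[0,0,0],0,1]])

```text
time: 14.77
position: [0.5517, -0.0799, 0.0382]
tool_rot: [0.707, 0.707, -0.0, -0.0]
force: [1.4, 0.1, -13.7]
grip_width: 0.331
gripper_force: 59.9
```

apply_moves(targets=[[[0,0,0],0,1]])

```text
time: 14.85
position: [0.5518, -0.0799, 0.0382]
tool_rot: [0.707, 0.707, -0.0, -0.0]
force: [1.8, 0.6, -13.2]
grip_width: 0.328
gripper_force: 59.9
```

apply_moves(targets=[[[0,0,0],0,1]])

```text
time: 14.93
position: [0.5518, -0.08, 0.0382]
tool_rot: [0.707, 0.707, -0.0, -0.0]
force: [2.0, 0.2, -13.0]
grip_width: 0.332
gripper_force: 59.9
```

apply_moves(targets=[[[0,0,0],0,1]])

```text
time: 15.02
position: [0.5517, -0.0799, 0.0383]
tool_rot: [0.707, 0.707, -0.0, -0.0]
force: [1.4, 0.9, -13.6]
grip_width: 0.331
gripper_force: 59.9
```

apply_moves(targets=[[[0,0,0],0,1]])

```text
time: 15.1
position: [0.5518, -0.0799, 0.0383]
tool_rot: [0.707, 0.707, -0.0, -0.0]
force: [2.4, 0.5, -13.6]
grip_width: 0.328
gripper_force: 59.9
```

It holds steady at about 13.3 N total, which is 10.4 N beyond the weight. Holding on for more than 2 s.

apply_moves(targets=[[[0,0,0],0,1],[[0,0,0],0,1],[[0,0,0],0,1],[[0,0,0],0,1],[[0,0,0],0,1]])

```text
time: 15.52
position: [0.5518, -0.08, 0.0383]
tool_rot: [0.707, 0.707, -0.0, -0.0]
force: [1.0, 0.6, -13.4]
grip_width: 0.334
gripper_force: 59.9
```

apply_moves(targets=[[[0,0,0],0,1],[[0,0,0],0,1],[[0,0,0],0,1],[[0,0,0],0,1],[[0,0,0],0,1]])

```text
time: 15.93
position: [0.5518, -0.08, 0.0383]
tool_rot: [0.707, 0.707, -0.0, -0.0]
force: [0.3, 1.2, -13.7]
grip_width: 0.331
gripper_force: 59.9
```

apply_moves(targets=[[[0,0,0],0,1],[[0,0,0],0,1],[[0,0,0],0,1],[[0,0,0],0,1],[[0,0,0],0,1]])

```text
time: 16.35
position: [0.5518, -0.08, 0.0384]
tool_rot: [0.707, 0.707, -0.0, -0.0]
force: [0.1, 1.5, -13.8]
grip_width: 0.331
gripper_force: 59.9
```

apply_moves(targets=[[[0,0,0],0,1],[[0,0,0],0,1],[[0,0,0],0,1],[[0,0,0],0,1],[[0,0,0],0,1]])

```text
time: 16.77
position: [0.5518, -0.08, 0.0383]
tool_rot: [0.707, 0.707, -0.0, -0.0]
force: [-1.5, 1.5, -14.0]
grip_width: 0.329
gripper_force: 59.9
```

apply_moves(targets=[[[0,0,0],0,1],[[0,0,0],0,1],[[0,0,0],0,1],[[0,0,0],0,1],[[0,0,0],0,1]])

```text
time: 17.18
position: [0.5518, -0.08, 0.0384]
tool_rot: [0.707, 0.707, -0.0, -0.0]
force: [-0.2, 0.8, -14.5]
grip_width: 0.332
gripper_force: 60.0
```

apply_moves(targets=[[[0,0,0],0,1],[[0,0,0],0,1],[[0,0,0],0,1]])

```text
time: 17.43
position: [0.5519, -0.08, 0.0384]
tool_rot: [0.707, 0.707, -0.0, -0.0]
force: [-0.9, 0.6, -14.5]
grip_width: 0.337
gripper_force: 60.0
```

The snap held for 2.8 s. Easing off.

apply_moves(targets=[[[0,0,0.004],0,1],[[0,0,0.004],0,1],[[0,0,0.004],0,1],[[0,0,0.003],0,1],[[0,0,0.002],0,1]])

```text
time: 17.85
position: [0.5529, -0.0803, 0.0358]
tool_rot: [0.707, 0.707, 0.001, 0.001]
force: [-1.7, 0.1, -2.8]
grip_width: 0.333
gripper_force: 61.2
```

apply_moves(targets=[[[0,0,0.002],0,1],[[0,0,0],0,1],[[0,0,0],0,1]])

```text
time: 18.1
position: [0.5526, -0.0804, 0.0352]
tool_rot: [0.707, 0.707, 0.0, 0.001]
force: [-0.6, -0.7, -2.3]
grip_width: 0.332
gripper_force: 61.3
```

apply_moves(targets=[[[0,0,0.003],0,1],[[0,0,0.002],0,1],[[0,0,0],0,1],[[0,0,0],0,1]])

```text
time: 18.43
position: [0.5525, -0.0803, 0.0341]
tool_rot: [0.707, 0.707, 0.0, 0.0]
force: [0.4, -1.6, 1.9]
grip_width: 0.331
gripper_force: 61.8
```

Flange is down on the mouth with a few newtons. Letting go and retreating upward.

apply_moves(targets=[[[0,0,0],0,0],[[0,0,0],0,0],[[0,0,0],0,0],[[0,0,0],0,0],[[0,0,0],0,0]])

```text
time: 18.85
position: [0.552, -0.0799, 0.0336]
tool_rot: [0.707, 0.707, 0.0, -0.0]
force: [0.5, -0.1, 0.3]
grip_width: 0.996
gripper_force: 0.0
```

apply_moves(targets=[[[0,0,0],0,0],[[0,0,0],0,0],[[0,0,-0.05],0,0],[[0,0,-0.1],0,0],[[0,0,-0.15],0,0]])

```text
time: 19.27
position: [0.5502, -0.0799, 0.0927]
tool_rot: [0.707, 0.707, -0.001, -0.002]
force: [0.1, 0.6, -0.1]
grip_width: 1.002
gripper_force: 0.0
```

apply_moves(targets=[[[0,0,-0.15],0,0],[[0,0,-0.12],0,0],[[-0.1,0,-0.05],0,0],[[-0.15,0,0],0,0],[[-0.15,0,0],0,0]])

```text
time: 19.68
position: [0.5529, -0.1602, 0.1599]
tool_rot: [0.706, 0.708, 0.001, 0.001]
force: [-0.1, -0.6, -0.9]
grip_width: 0.999
gripper_force: 0.0
```

```bash
cat > n.py <<'E'
from station import bot, grab_frame
import cv2,numpy as np,pickle
from h import *
np.set_printoptions(precision=4,suppress=True,linewidth=200)
f,g,h=[grab_frame(n) for n in("wrist","scene","side")];pickle.dump((f,g,h),open("f7.pkl","wb"))
s=bot.observe();print(s["time"],s["position"],s["force"],s["grip_width"])
# cube top expected at (.5525,-.08,.1004..)
K,R,t=map(np.array,(f["intrinsics"],f["R"],f["t"]))
m=(f["frame"].max(2)<75).astype(np.uint8)
for dx,dy in((-1,-1),(1,-1),(1,1),(-1,1)):
    p=K@(R@np.array([.5525+.0145*dx,-.080+.0145*dy,.101])+t);print("expected corner",p[:2]/p[2])
p=K@(R@np.array([.5525,-.080,.101])+t);u,v=(p[:2]/p[2]).astype(int)
print("row profile",f["frame"][v,u-40:u+40:3].max(1));print("col profile",v-40,f["frame"][v-40:v+40:3,u].max(1))
d=pickle.load(open("f0.pkl","rb"))
for n,a,b in(("scene",d["scene"],g),("side",d["side"],h)):
    x=cv2.absdiff(a["frame"],b["frame"]).max(2)>45
    n_,l,st,c=cv2.connectedComponentsWithStats(x.astype(np.uint8));print(n,[(r[:5].tolist()) for r in st[1:] if r[4]>40])
E
python3 n.py
```

```text
19.8333 [ 0.5515 -0.1631  0.1585] [ 0.5014  0.298  -0.407 ] 0.9999789308013682
expected corner [254.4528 133.0532]
expected corner [292.4323 133.1332]
expected corner [293.267   92.2157]
expected corner [253.6917  92.1131]
row profile [ 26  27  17  12  14 193 113  98  47  50  50  50  48  64  57  56  50  50  51  51 102 200  72  34  35  33  23]
col profile 73 [206 206 203 205 207 207 205 164  51  52  51  51  52  61  66  47  44  52  51  51  47  83  95  94  93  93 165]
scene [[205, 0, 59, 134, 4283], [273, 0, 71, 137, 4396], [468, 0, 53, 173, 2825], [538, 0, 22, 130, 1496], [494, 170, 27, 23, 108], [293, 175, 153, 50, 3538], [476, 174, 12, 48, 183], [529, 174, 31, 51, 281], [275, 179, 18, 19, 205], [493, 194, 17, 27, 57], [249, 199, 22, 9, 124], [553, 219, 7, 28, 58], [229, 256, 26, 27, 438]]
side [[196, 0, 46, 62, 2498], [259, 0, 54, 69, 2473], [490, 0, 25, 192, 2320], [518, 34, 32, 6, 70], [193, 68, 67, 73, 2312], [258, 74, 57, 64, 1691], [524, 150, 31, 22, 143], [286, 169, 129, 41, 2953], [521, 173, 9, 19, 50], [272, 188, 11, 11, 84], [242, 203, 27, 13, 126], [269, 282, 23, 25, 422]]
```

The mount stands where a fully seated one should, and apart from the arm and its shadow nothing else has moved. Handing in.

```bash
python3 -c "
from station import bot
print(bot.job_done())"
```

```text
the job is handed in; nothing more can be done
None
```

I pressed the mount fully home with about 10 N, pulled it up for about 2.8 s at roughly 10 to 11.5 N beyond its weight by the wrist sensor, and the snap held; then I eased off, let go with it seated in the socket, and handed the job in at about 20 s.

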